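# Ready the cheese slicer's feed

## Robot

A 6-joint arm with a two-finger parallel gripper is mounted at the origin on the work surface. World frame = base frame: x ahead of the robot, y to its left, z up, the work surface at z = 0. Lengths are in m, angles in degrees, forces in N, time in s.
With the tool pointing down it reaches from about 0.275 to 0.825 m from the base axis. Payload 5.2 kg.
Tool frame: the origin (TCP) lies on the centre line of the jaws, within the pads' length; the fingertips stand 22 mm ahead of it and the grasp point (between the pads) lies 3 mm ahead of it (env.tip_extent is the distance from the TCP to the fingertips, in m); z points along the fingers, y is the direction in which the jaws open and shut (so a half turn about z gives the same grasp; the last joint's range is limited). The gripper opens to 93 mm and grips with 3 to 60 N. Pads are 15 mm wide; open, the fingers measure 128 mm over their backs; the gripper's body (75 mm by 188 mm) begins 65 mm behind the grasp point.
Start: joints at [-75.504, 14.817, 87.949, -0, 77.235, -11.62], TCP at [0.242, -0.494, 0.241] pointing down, gripper open.
Joint ranges: [-179.93, 179.93], [-52.35, 119.4], [10.71, 147.94], [-69.91, 249.91], [12.55, 155.21], [-178.61, 178.61]. Speed limits (degrees/s): [147.25, 147.25, 180, 180, 180, 180].

## Interface

Orientations are given as a 3x3 rotation matrix whose columns are the frame's x, y, z axes.
In Python, from station import env, imaging gives the robot as it stands.
- The arm moves only by the shell command python3 -m crank 'ROWS'. ROWS is JSON, a list of rows, each an object with "delta_rot": the turn, a rotation vector about the tool's x, y, z in units of 180 degrees (1.0 is 180 degrees), a list of three; "translation": the shift along the tool's x, y, z in units of 0.12 m (1.0 is 0.12 m), a list of three; "hand": the opening, from -1 (shut) to 1 (fully open). A call has 1 to 20 rows; each row is the pose to reach, as a shift and turn from the pose commanded when the call began, along the tool's axes at that moment, turning the shorter way round; what a row does not reach only later rows make up. A row lasts 1/12 s, in which the tool goes at most 41.7 mm and 7.16 degrees, less where a joint would pass 70% of its speed; a pose out of reach is approached as far as the arm can. A call with a number of a shift or a turn outside -1 to 1 is refused whole. A call with a gripper value outside its range is refused whole. The fingers move at their own pace and stop on an object; the grip force is fixed at half the most. Time passes only in rows, so rows that repeat a pose let the fingers close. It gives the time, the measured TCP pose, the force and the opening at its end, in the units of the state.
- env.read_state(): the state, without advancing time (a new reading comes with each control period).
- imaging.capture(name): name is "scene" or "side" or "wrist"; returns the picture (420x560x3 uint8, blue, green, red); there is no depth.
- imaging.calibration(name): a dict with "intrinsics" (3x3 intrinsics, pixels), "R" (3x3) and "t" (3): a world point X has camera coordinates R X + t; the wrist camera has in their place "mount" (4x4, takes a point from camera to tool coordinates, whose origin is the TCP and whose axes are the flange's). Camera axes: x right, y down, z forward; pixel columns grow to the right and rows downward; lengths in m; the calibration is good to about 2 mm. A picture is of the moment at which its call begins: read the wrist's pose just before it. calibration takes no time and is no camera call.
- env.finish_job(): hands the job in, once; it reports no verdict.
The state is a dict: "time_s": time; "qpos": joint angles; "joint_vel": joint speeds; "tau": joint torques, N m; "position": TCP position; "ee_rot": TCP orientation; "wrist_force": force on the tool from outside, world axes, zero at the start; "moment": the same for the moment, N m; "opening": finger opening in m.
Only numpy, scipy, OpenCV 4.12 (cv2) and the standard library are available. Lean on these libraries where they do the work, as an engineer would, in place of code of your own. Each camera call takes 0.05 s, during which the arm holds its last target. There are 200 camera calls.

## Task

Get the slicer ready to cut: using the fin on the pusher carriage, slide the carriage along its track so that the pusher drives the cheese home against the gauge plate, and press it there for a moment with at least 8 N, but never push the cheese with more than 25 N. Then slide the lock knob all the way to its end stop, leaving the pusher and cheese snug. Never touch the cheese with the gripper and leave the jar, bowl and food box alone.

Things in the scene. Friction and masses are not known exactly. Their poses are not given: they have to be found in the camera images.
- slicer: Fixed counter-top slicer, white and bare metal, 200 mm deep (x), 460 long (y), 305 high. Origin: on the table under it; x away from the robot, y along the track, z up. Its feed tray is tilted 32 degrees about y, low side towards the robot (-x): u up the slope = (cos32, 0, sin32), n off the tray = (-sin32, 0, cos32). What stands square on the tray leans 32 degrees to the robot.
- guard (a point): Middle of the front lower edge of a clear plastic guard strip, 30 mm wide, that runs lengthwise above both fins at 302 mm height, on a post at each end 228 mm away in y. Axes as the slicer. It stops a tool that comes straight down on a fin; one tilted along the fin (n) passes in front of it.
- grip (a point): Middle of the carriage's black grip fin, 46 mm off the tray. Axes: x up the slope, y along the track towards the gauge plate, z off the tray (n). The fin stands along z: 16 mm thick in y (pinch it there), 60 mm long in x, top 64 mm and foot 20 mm off the tray. It is 30 mm behind the pusher's face (y) and 90 mm up the slope from the middle of the cheese lane.
- pusher: Sliding carriage: an upright steel pusher plate in the cheese lane, 80 mm wide, 10 thick, 59 high, with a black fin beside it. Slides 190 mm along y, starts 0 to 50 mm from its -y end, has some 3 N of friction and stays where left; without cheese it would run on. Origin: in the plate's leading (+y) face, middle of the lane, at tray level; axes as point grip.
- gauge: Steel gauge plate across the +y end of the cheese lane, 88 mm wide, 12 thick, 72 high, the round blade behind it. It is rigid: it yields under 0.5 mm at 25 N. Origin: in the face that the cheese meets, middle of the lane, at tray level; axes as point grip.
- cheese: Loose rectangular block of cheese, about 0.4 kg, 70 mm wide (x), 110 mm long (y, along the track), 55 mm high (z). Origin: centre of its underside; axes as point grip. It lies on the tray against the low ledge (30 mm high), at first 10 to 45 mm short of the gauge plate. It drags on the tray with some 2 to 8 N when pushed.
- lock (a joint): Position of the lock knob along its own short track (m), growing along +y of the slicer from 0 (open) to 0.05 (its end stop, locked). It starts at 0 to 0.012; about 2 N of friction.
- lock_grip (a point): Middle of the lock knob's black fin, 34 mm off the tray, 14 mm below its top. The fin is in line with the carriage's fin, farther along +y: 16 mm thick along the track, 60 mm long up the slope, top 48 mm and foot 14 mm off the tray. Axes as point grip.
- jar: Loose clear storage jar with a blue lid, 84 mm across, 150 mm high; bystander. Origin: centre of its underside.
- bowl: Loose white bowl, 110 mm across, 60 mm high; bystander. Origin: centre of its underside.
- food_box: Loose clear open food box, 160 x 110 x 80 mm; bystander. Origin: centre of its underside.

How it is judged:
By the outcome, as a careful person would: the job done as asked, in the order asked, and still so for the second after the job is handed in, with the robot touching nothing.
It also fails if it takes over 69 s, if anything falls off the work surface, if the arm or the gripper's body presses on something with over 40 N, if the wrist force passes 120 N, or if a joint passes its speed limit or range.

## Working session

There is one attempt and no reset: what is moved stays moved. The work goes in short steps, Python scripts to look and compute and a shell command to move; the robot and the scene stay as the last step left them, time stands still between calls to the robot, and variables do not carry over. Pictures are saved under pics/ and viewed, about 8 in all and at most 12, crops included, and the job is handed in when it is done.

```bash
mkdir -p pics; ls; python3 - <<'E'
from station import env, imaging
import cv2,numpy as np
np.set_printoptions(precision=4,suppress=True)
for n in("scene","side"):
    cv2.imwrite(f"pics/{n}0.png",imaging.capture(n)); c=imaging.calibration(n)
    print(n,c["intrinsics"].tolist() if hasattr(c["intrinsics"],'tolist') else c["intrinsics"],c["R"],c["t"], -np.array(c["R"]).T@np.array(c["t"]))
print(imaging.calibration("wrist"));s=env.read_state();print(s, env.tip_extent)
E
```

```text
pics
scene [[429.3277107999998, 0.0, 283.10604562914284], [0.0, 429.3277107999998, 213.50320558987298], [0.0, 0.0, 1.0]] [[-0.7665  0.642  -0.02  ]
 [ 0.4097  0.4647 -0.785 ]
 [-0.4946 -0.6099 -0.6192]] [ 0.3883 -0.0539  1.7535] [1.187  0.8452 1.0513]
side [[422.95121381400463, 0.0, 276.1366425172065], [0.0, 422.95121381400463, 207.0633118375478], [0.0, 0.0, 1.0]] [[ 0.6315  0.7754  0.0033]
 [ 0.4275 -0.3446 -0.8357]
 [-0.6469  0.5292 -0.5491]] [-0.3071 -0.071   1.5827] [ 1.2481 -0.6239  0.8108]
{'intrinsics': array([[329.0851,   0.    , 278.8917],
       [  0.    , 329.0851, 207.1237],
       [  0.    ,   0.    ,   1.    ]]), 'mount': array([[-0.0007, -0.9617, -0.274 ,  0.0767],
       [ 1.    , -0.0006, -0.0004, -0.0012],
       [ 0.0003, -0.274 ,  0.9617, -0.143 ],
       [ 0.    ,  0.    ,  0.    ,  1.    ]])}
{'time_s': 0.1, 'qpos': array([-75.5054,  14.8547,  88.0021,   0.0004,  77.2351, -11.619 ]), 'joint_vel': array([ 0.0374, -0.2094, -0.2211,  0.0214, -0.0482, -0.058 ]), 'tau': array([  0.0021, -43.8214, -28.4647,   0.072 ,   0.0362,  -0.    ]), 'position': array([ 0.242 , -0.4934,  0.2399]), 'ee_rot': array([[ 0.8979,  0.4402, -0.0004],
       [ 0.4402, -0.8979,  0.0016],
       [ 0.0003, -0.0016, -1.    ]]), 'wrist_force': array([-0.952 , -0.1786,  0.3374]), 'moment': array([0.0027, 0.0381, 0.0232]), 'opening': 0.09303686829132066} 0.022
```

View pics/scene0.png

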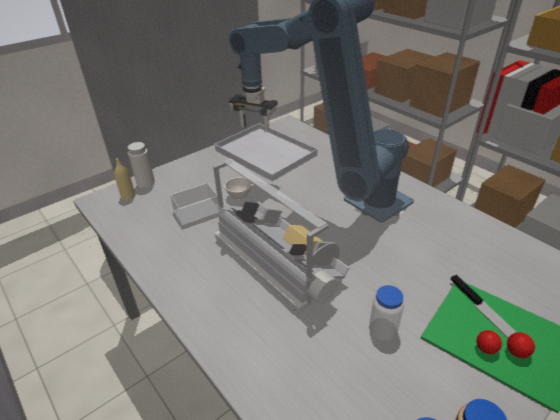

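View pics/side0.png

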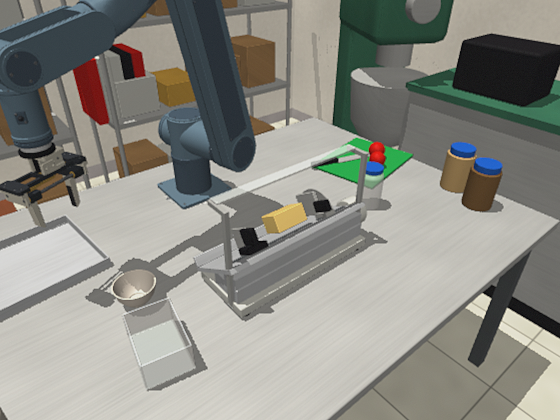

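The scene view shows the slicer running from about (225,210) to (325,280). The carriage fin is near (250,210), the cheese at (297,235) and the lock fin at (298,249). The side view has the fins at (252,240) and (321,205), and the guard bar from (213,205) to (362,153). Next I'll take enlarged crops.

```bash
python3 - <<'E'
import cv2
a=cv2.imread("pics/scene0.png")[155:305,200:360]; cv2.imwrite("pics/sc.png",cv2.resize(a,None,fx=4,fy=4,interpolation=2)[:600])
a=cv2.imread("pics/side0.png")[140:320,190:380]; cv2.imwrite("pics/sd.png",cv2.resize(a,None,fx=4,fy=4,interpolation=2)[:600])
E
```

```text
(no output)
```

View pics/sc.png

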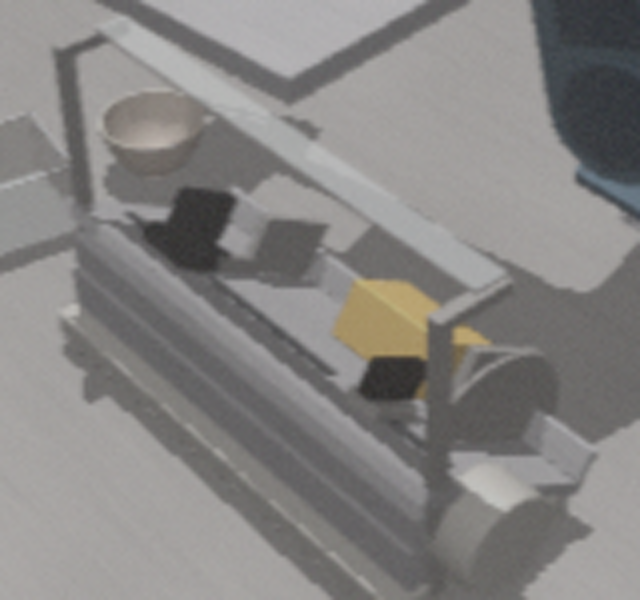

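View pics/sd.png

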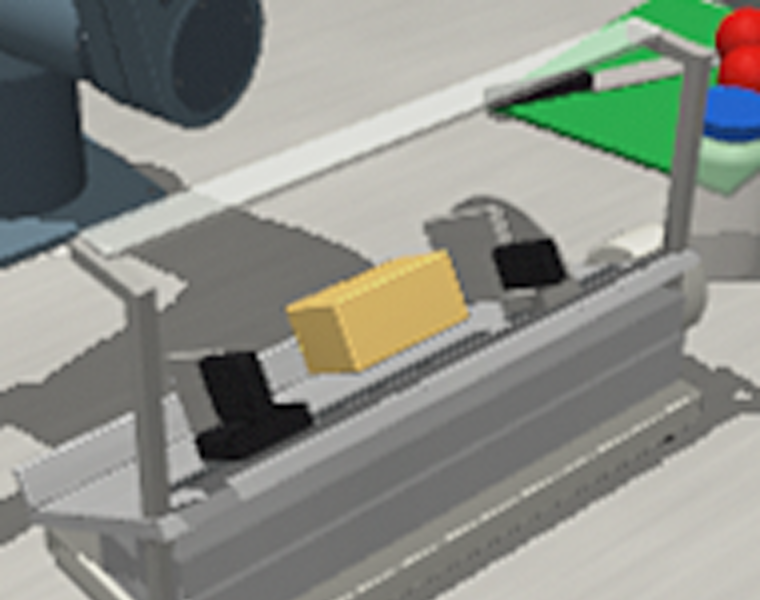

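The fins' top edges, the guard ends and the cheese corners are readable in both crops. I'll triangulate those by hand-picked corners.

```bash
cat > h.py <<'E'
import numpy as np, cv2
from station import env, imaging
np.set_printoptions(precision=4,suppress=True)
OFF={"scene":(200,155),"side":(190,140)}
C={n:imaging.calibration(n) for n in OFF}
def ray(n,p,crop=True):
    K,R,t=[np.array(C[n][k]) for k in("intrinsics","R","t")]
    p=np.array(p,float)
    if crop:p=(p+.5)/4-.5+OFF[n]
    d=R.T@np.linalg.solve(K,[*p,1]);return -R.T@t,d/np.linalg.norm(d)
def tri(obs):  # obs: (cam,pixel,offset): X+offset on ray
    A=np.zeros((3,3));b=np.zeros(3);L=[]
    for n,p,o in obs:
        c,d=ray(n,p);P=np.eye(3)-d[:,None]*d;c=c-o;A+=P;b+=P@c;L.append((P,c))
    X=np.linalg.solve(A,b);return X,max(np.linalg.norm(P@(X-c)) for P,c in L)
def onz(n,p,z):
    c,d=ray(n,p);return c+d*(z-c[2])/d[2]
E
python3 - <<'E'
from h import *
z=np.zeros(3)
A,e=tri([("side",(75,243),z),("scene",(130,20),z)]);B,f=tri([("side",(635,22),z),("scene",(510,283),z)])
print("guard",A,e,B,f,np.linalg.norm(B-A))
for n,p in(("side",(75,243)),("scene",(130,20)),("side",(635,22)),("scene",(510,283)),("scene",(100,28)),("scene",(475,287))):print(n,p,onz(n,p,.303))
y=B-A;y[2]=0;y/=np.linalg.norm(y);x=np.array([y[1],-y[0],0]);print("yaw",np.degrees(np.arctan2(-y[0],y[1])),"mid",(A+B)/2)
s,c=np.sin(np.radians(32)),np.cos(np.radians(32));u=c*x+s*np.array([0,0,1]);n=-s*x+c*np.array([0,0,1])
for nm,sd,sc,su,su2,top,g in(("grip",(200,358),(237,195),(252,352),(180,187),64,46),("lock",(495,240),(425,360),(550,238),(372,357),48,34)):
    X,e=tri([("side",sd,z),("scene",sc,.016*y)]);U,f=tri([("side",su,z),("scene",su2,.016*y)])
    c1=X+.008*y+.03*u-(top-g)/1e3*n;c2=U+.008*y-.03*u-(top-g)/1e3*n
    print(nm,X,e,U,f,"len",(U-X)@np.c_[u,y,n],"centers",c1,c2,"rel guard front mid [u,y,n]",(c1-(A+B)/2)@np.c_[u,y,n],(c2-(A+B)/2)@np.c_[u,y,n])
E
```

```text
guard [ 0.5284 -0.2329  0.3001] 0.0006756767109541146 [0.5311 0.2255 0.3019] 0.0007831333509756631 0.4584031391795972
side (75, 243) [ 0.5337 -0.2354  0.303 ]
scene (130, 20) [ 0.5301 -0.2295  0.303 ]
side (635, 22) [0.5313 0.2245 0.303 ]
scene (510, 283) [0.5331 0.227  0.303 ]
scene (100, 28) [ 0.5562 -0.2357  0.303 ]
scene (475, 287) [0.5538 0.2144 0.303 ]
yaw -0.34064084395048966 mid [ 0.5297 -0.0037  0.301 ]
grip [ 0.5075 -0.1402  0.1657] 0.0012763167937730833 [ 0.5648 -0.1397  0.2028] 0.0012815472489198004 len [0.0682 0.0008 0.0011] centers [ 0.5425 -0.1324  0.1663] [ 0.549  -0.1316  0.1716] rel guard front mid [u,y,n] [-0.0598 -0.1286 -0.1214] [-0.0516 -0.1278 -0.1203]
lock [0.5182 0.113  0.1578] 0.0013654006071599429 [0.5714 0.1108 0.1887] 0.0008957743707815861 len [ 0.0615 -0.0018 -0.002 ] centers [0.5511 0.1208 0.1619] [0.5534 0.119  0.1609] rel guard front mid [u,y,n] [-0.0562  0.1246 -0.1289] [-0.0547  0.1228 -0.1309]
```

Guard and fin fits agree to 1–2 mm on the guard ends. The slicer yaw is close to 0°. The fin centres are about (0.546,-0.132,0.169) for the carriage and (0.552,0.120,0.1615) for the lock. Next is a helper that works out the remaining moves.

```bash
cat >> h.py <<'E'
from scipy.spatial.transform import Rotation as Ro
s,c=np.sin(np.radians(32)),np.cos(np.radians(32))
u=np.array([c,0,s]);y=np.array([0,1.,0]);n=np.array([-s,0,c])
RT=np.c_[-u,y,-n]
GRIP=np.array([.546,-.132,.169]);LOCK=np.array([.552,.120,.1615])
def go(T,R=RT):
    st=env.read_state();M=st["ee_rot"]
    d=M.T@(np.array(T)-st["position"])/.12;r=Ro.from_matrix(M.T@R).as_rotvec()/np.pi
    print("trans",d,"rot",r,"pos",st["position"],"q",st["qpos"],"F",st["wrist_force"],"t",st["time_s"])
E
python3 -c "
from h import *
go([.40,-.132,.38])"
```

```text
trans [ 2.5083 -2.1266 -1.1631] rot [-0.2368 -0.0556 -0.8257] pos [ 0.242  -0.4934  0.2399] q [-75.5054  14.8547  88.0021   0.0004  77.2351 -11.619 ] F [-0.952  -0.1786  0.3374] t 0.1
```

```bash
R='{"delta_rot":[-0.118,-0.028,-0.413],"translation":[0.95,-0.8,-1.0],"hand":0.2}'; python3 -m crank '[{"delta_rot":[-0.118,-0.028,-0.413],"translation":[0.95,-0.8,-1.0],"hand":0.2},{"delta_rot":[-0.118,-0.028,-0.413],"translation":[0.95,-0.8,-1.0],"hand":0.2},{"delta_rot":[-0.118,-0.028,-0.413],"translation":[0.95,-0.8,-1.0],"hand":0.2},{"delta_rot":[-0.118,-0.028,-0.413],"translation":[0.95,-0.8,-1.0],"hand":0.2},{"delta_rot":[-0.118,-0.028,-0.413],"translation":[0.95,-0.8,-1.0],"hand":0.2},{"delta_rot":[-0.118,-0.028,-0.413],"translation":[0.95,-0.8,-1.0],"hand":0.2},{"delta_rot":[-0.118,-0.028,-0.413],"translation":[0.95,-0.8,-1.0],"hand":0.2},{"delta_rot":[-0.118,-0.028,-0.413],"translation":[0.95,-0.8,-1.0],"hand":0.2},{"delta_rot":[-0.118,-0.028,-0.413],"translation":[0.95,-0.8,-1.0],"hand":0.2},{"delta_rot":[-0.118,-0.028,-0.413],"translation":[0.95,-0.8,-1.0],"hand":0.2},{"delta_rot":[-0.118,-0.028,-0.413],"translation":[0.95,-0.8,-1.0],"hand":0.2},{"delta_rot":[-0.118,-0.028,-0.413],"translation":[0.95,-0.8,-1.0],"hand":0.2}]'; python3 -c "
from h import *
go([.40,-.132,.38])"
```

```text
time_s: 1.1
position: [0.3015, -0.3569, 0.3601]
ee_rot: [[-0.161, 0.95, 0.268], [0.949, 0.223, -0.221], [-0.27, 0.218, -0.938]]
wrist_force: [-1.1, 0.7, -0.1]
opening: 0.0561
trans [ 1.6024  1.2344 -0.3501] rot [-0.1186 -0.0279 -0.4117] pos [ 0.3015 -0.3569  0.3601] q [-71.748  -10.0348 100.6023  11.1897  72.372  -84.9899] F [-1.1342  0.6889 -0.0965] t 1.1
```

```bash
python3 -m crank '[{"delta_rot":[-0.119,-0.028,-0.412],"translation":[0.9,0.7,-0.2],"hand":0.2},{"delta_rot":[-0.119,-0.028,-0.412],"translation":[0.9,0.7,-0.2],"hand":0.2},{"delta_rot":[-0.119,-0.028,-0.412],"translation":[0.9,0.7,-0.2],"hand":0.2},{"delta_rot":[-0.119,-0.028,-0.412],"translation":[0.9,0.7,-0.2],"hand":0.2},{"delta_rot":[-0.119,-0.028,-0.412],"translation":[0.9,0.7,-0.2],"hand":0.2},{"delta_rot":[-0.119,-0.028,-0.412],"translation":[0.9,0.7,-0.2],"hand":0.2},{"delta_rot":[-0.119,-0.028,-0.412],"translation":[0.9,0.7,-0.2],"hand":0.2},{"delta_rot":[-0.119,-0.028,-0.412],"translation":[0.9,0.7,-0.2],"hand":0.2},{"delta_rot":[-0.119,-0.028,-0.412],"translation":[0.9,0.7,-0.2],"hand":0.2},{"delta_rot":[-0.119,-0.028,-0.412],"translation":[0.9,0.7,-0.2],"hand":0.2},{"delta_rot":[-0.119,-0.028,-0.412],"translation":[0.9,0.7,-0.2],"hand":0.2},{"delta_rot":[-0.119,-0.028,-0.412],"translation":[0.9,0.7,-0.2],"hand":0.2},{"delta_rot":[-0.119,-0.028,-0.412],"translation":[0.9,0.7,-0.2],"hand":0.2}]'; python3 -c "
from h import *
go(GRIP+.13*n)"
```

```text
time_s: 2.18
position: [0.3583, -0.2314, 0.3721]
ee_rot: [[-0.848, 0.007, 0.53], [0.008, 1.0, -0.001], [-0.53, 0.004, -0.848]]
wrist_force: [0.1, 0.5, 0.2]
opening: 0.0558
trans [-0.4237  0.8326  1.1801] rot [-0.0002 -0.0001 -0.0026] pos [ 0.3583 -0.2314  0.3721] q [ -75.2178  -17.0076  108.0797   31.1958   81.2862 -167.4768] F [0.0723 0.5083 0.244 ] t 2.1833
```

```bash
python3 -m crank '[{"delta_rot":[0,0,0],"translation":[-0.42,0.83,0.3],"hand":0.2},{"delta_rot":[0,0,0],"translation":[-0.42,0.83,0.6],"hand":0.2},{"delta_rot":[0,0,0],"translation":[-0.42,0.83,0.95],"hand":0.2},{"delta_rot":[0,0,0],"translation":[-0.42,0.83,0.95],"hand":0.2},{"delta_rot":[0,0,0],"translation":[-0.42,0.83,0.95],"hand":0.2},{"delta_rot":[0,0,0],"translation":[-0.42,0.83,0.95],"hand":0.2},{"delta_rot":[0,0,0],"translation":[-0.42,0.83,0.95],"hand":0.2}]'; python3 -c "
from h import *
cv2.imwrite('pics/w1.png',imaging.capture('wrist'))
go(GRIP+.008*n)"
```

```text
time_s: 2.77
position: [0.4621, -0.1311, 0.3032]
ee_rot: [[-0.847, 0.001, 0.531], [0.002, 1.0, -0.0], [-0.531, 0.001, -0.847]]
wrist_force: [-0.4, -0.9, 1.2]
opening: 0.0556
trans [0.0039 0.0047 1.2568] rot [-0.0006  0.0006 -0.0008] pos [ 0.462  -0.1323  0.3038] q [ -46.3462  -12.5988  114.5898   27.0056   57.5627 -146.7125] F [-0.1599 -0.2057  0.6736] t 2.8167
```

View pics/w1.png

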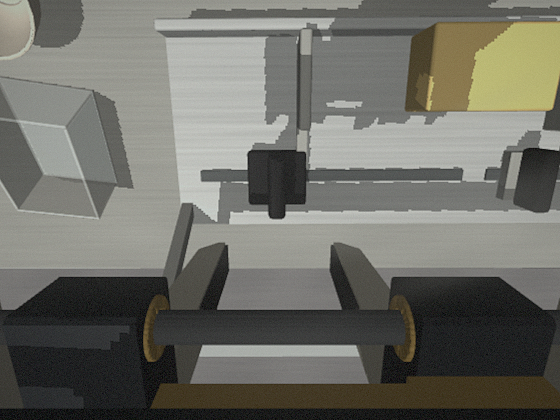

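The wrist view shows the fin centred at column 277, matching the jaw centre at about 279. The rail is level, so yaw is about 0. Descending along n.

```bash
python3 -m crank '[{"delta_rot":[0,0,0],"translation":[0,0.0,0.25],"hand":0.0},{"delta_rot":[0,0,0],"translation":[0,0.0,0.5],"hand":0.0},{"delta_rot":[0,0,0],"translation":[0,0.0,0.75],"hand":0.0},{"delta_rot":[0,0,0],"translation":[0,0.0,0.95],"hand":0.0},{"delta_rot":[0,0,0],"translation":[0,0.0,0.95],"hand":0.0},{"delta_rot":[0,0,0],"translation":[0,0.0,0.95],"hand":0.0}]'; python3 -c "
from h import *
cv2.imwrite('pics/w2.png',imaging.capture('wrist'))
go(GRIP+.008*n)"
```

```text
time_s: 3.32
position: [0.522, -0.1333, 0.2061]
ee_rot: [[-0.848, 0.005, 0.53], [0.005, 1.0, -0.001], [-0.53, 0.001, -0.848]]
wrist_force: [0.3, 0.1, 0.6]
opening: 0.0465
trans [0.0021 0.0125 0.3083] rot [-0.0007  0.0006 -0.0011] pos [ 0.5223 -0.1334  0.2073] q [ -39.0899    0.1748  118.4269   31.4343   39.7385 -149.4741] F [ 0.2594 -0.0771  0.64  ] t 3.3667
```

View pics/w2.png

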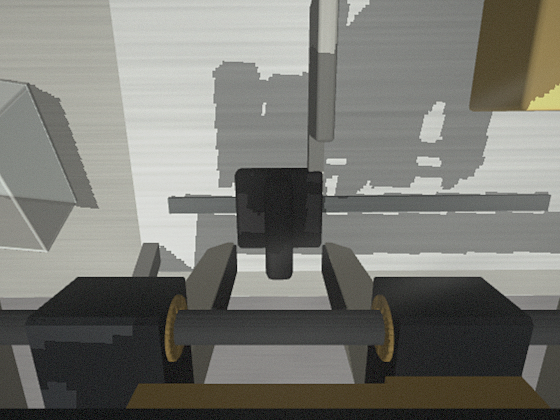

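The fin sits centred between the fingers (column 280). I'll go down the last 36 mm and close.

```bash
python3 -m crank '[{"delta_rot":[0,0,0],"translation":[0,0,0.15],"hand":0.0},{"delta_rot":[0,0,0],"translation":[0,0,0.3],"hand":0.0},{"delta_rot":[0,0,0],"translation":[0,0,0.3],"hand":-0.2},{"delta_rot":[0,0,0],"translation":[0,0,0.3],"hand":-1},{"delta_rot":[0,0,0],"translation":[0,0,0.3],"hand":-1},{"delta_rot":[0,0,0],"translation":[0,0,0.3],"hand":-1},{"delta_rot":[0,0,0],"translation":[0,0,0.3],"hand":-1},{"delta_rot":[0,0,0],"translation":[0,0,0.3],"hand":-1}]'; python3 -c "
from h import *
go(GRIP+.008*n)"
```

```text
time_s: 4.03
position: [0.5417, -0.1323, 0.1769]
ee_rot: [[-0.847, 0.002, 0.532], [0.001, 1.0, -0.002], [-0.532, -0.002, -0.847]]
wrist_force: [-6.6, -1.8, 7.2]
opening: 0.0158
trans [0.0045 0.0028 0.008 ] rot [-0.0007  0.0009 -0.0002] pos [ 0.5417 -0.1323  0.1769] q [ -37.052     4.6551  118.8899   34.1596   34.6103 -151.7109] F [-6.5926 -1.8166  7.1638] t 4.0333
```

Fin grasped (opening 15.8 mm). I'll estimate the pusher-to-cheese gap from the wrist picture and work out the gauge from the fixed cameras.

```bash
python3 - <<'E'
from h import *
w=imaging.calibration("wrist");K=w["intrinsics"];M=w["mount"]
pos=np.array([.462,-.1323,.3038]);R=RT
o=R@M[:3,3]+pos
tray=GRIP-.046*n
def wp(p,h):
    d=R@M[:3,:3]@np.linalg.solve(K,[*p,1.]);return o+d*(((tray+h*n-o)@n)/(d@n))
for nm,p,h in(("cheese bottom -y",(407,105),0),("cheese top -y",(433,110),.055),("pusher top +y?",(311,130),.059),("fin top",(277,218),.064),("lock top",(540,150),.048)):
    X=wp(p,h);print(nm,X,"rel grip u,y",(X-GRIP)@u,X[1]+.132)
z=np.zeros(3)
for nm,a,b in(("up-top -y",(340,303),(357,280)),("up-top -y alt",(336,318),(357,280)),("up top +y",(447,250),(480,335))):print(nm,*tri([("side",a,z),("scene",b,z)]))
E
```

```text
cheese bottom -y [ 0.4986 -0.0016  0.0852] rel grip u,y -0.08460236616399398 0.13039226360279013
cheese top -y [0.474  0.0006 0.1346] rel grip u,y -0.07923116450469864 0.13258151048722733
pusher top +y? [ 0.4858 -0.1035  0.1467] rel grip u,y -0.06284355743318577 0.02845132173041158
fin top [ 0.5488 -0.1328  0.192 ] rel grip u,y 0.014604581664697528 -0.0008009120666687131
lock top [0.5071 0.1048 0.1471] rel grip u,y -0.044575052042092306 0.23677698077365422
up-top -y [ 0.4783 -0.0002  0.1325] 0.0009306779036531172
up-top -y alt [ 0.4765 -0.005   0.1243] 0.004557599900339348
up top +y [0.4542 0.1177 0.1259] 0.009195190727101548
```

```bash
python3 -m crank '[{"delta_rot":[0,0,0],"translation":[0,0.02,-0.015],"hand":-1},{"delta_rot":[0,0,0],"translation":[0,0.05,-0.015],"hand":-1},{"delta_rot":[0,0,0],"translation":[0,0.08,-0.015],"hand":-1},{"delta_rot":[0,0,0],"translation":[0,0.12,-0.015],"hand":-1},{"delta_rot":[0,0,0],"translation":[0,0.16,-0.015],"hand":-1},{"delta_rot":[0,0,0],"translation":[0,0.2,-0.015],"hand":-1}]'
```

```text
time_s: 4.53
position: [0.5413, -0.1082, 0.177]
ee_rot: [[-0.847, 0.002, 0.531], [0.002, 1.0, -0.002], [-0.531, -0.0, -0.847]]
wrist_force: [10.7, -3.0, -10.0]
opening: 0.0158
```

Cheese near end is at y≈0.000 from both measurements, and the pusher face is now at about -0.078. I'll travel about 70 mm and also ease the load along n.

```bash
python3 -m crank '[{"delta_rot":[0,0,0],"translation":[0,0.05,0.009],"hand":-1},{"delta_rot":[0,0,0],"translation":[0,0.11,0.009],"hand":-1},{"delta_rot":[0,0,0],"translation":[0,0.17,0.009],"hand":-1},{"delta_rot":[0,0,0],"translation":[0,0.23,0.009],"hand":-1},{"delta_rot":[0,0,0],"translation":[0,0.29,0.009],"hand":-1},{"delta_rot":[0,0,0],"translation":[0,0.35,0.009],"hand":-1},{"delta_rot":[0,0,0],"translation":[0,0.41,0.009],"hand":-1},{"delta_rot":[0,0,0],"translation":[0,0.46,0.009],"hand":-1},{"delta_rot":[0,0,0],"translation":[0,0.5,0.009],"hand":-1},{"delta_rot":[0,0,0],"translation":[0,0.54,0.009],"hand":-1}]'; python3 -m crank '[{"delta_rot":[0,0,0],"translation":[0,0.02,0],"hand":-1},{"delta_rot":[0,0,0],"translation":[0,0.04,0],"hand":-1},{"delta_rot":[0,0,0],"translation":[0,0.06,0],"hand":-1},{"delta_rot":[0,0,0],"translation":[0,0.08,0],"hand":-1}]';  python3 -m crank '[{"delta_rot":[0,0,0],"translation":[0,0.02,0],"hand":-1},{"delta_rot":[0,0,0],"translation":[0,0.04,0],"hand":-1},{"delta_rot":[0,0,0],"translation":[0,0.06,0],"hand":-1}]'
```

```text
time_s: 5.37
position: [0.5411, -0.0428, 0.1769]
ee_rot: [[-0.847, 0.001, 0.532], [0.0, 1.0, -0.001], [-0.532, -0.001, -0.847]]
wrist_force: [-6.7, -4.0, 5.7]
opening: 0.0156
time_s: 5.7
position: [0.5411, -0.0334, 0.1769]
ee_rot: [[-0.847, 0.001, 0.532], [0.0, 1.0, -0.001], [-0.532, -0.001, -0.847]]
wrist_force: [-7.9, -7.1, 6.2]
opening: 0.0154
time_s: 5.95
position: [0.5411, -0.0269, 0.177]
ee_rot: [[-0.847, 0.002, 0.532], [0.0, 1.0, -0.003], [-0.532, -0.002, -0.847]]
wrist_force: [-8.6, -7.0, 5.5]
opening: 0.0162
```

```bash
python3 - <<'E'
from h import *
im=imaging.capture("side")[170:270,260:380];cv2.imwrite("pics/sd2.png",cv2.resize(im,None,fx=6,fy=6,interpolation=2))
tray=GRIP-.046*n
for p in((425,220),(430,222)):
    o,d=ray("side",p);X=o+d*(((tray+.072*n-o)@n)/(d@n));print(X,(X-GRIP)@u)
E
```

```text
[0.4175 0.1349 0.1194] -0.13528336696253956
[0.4359 0.1233 0.1309] -0.11356974531007379
```

View pics/sd2.png

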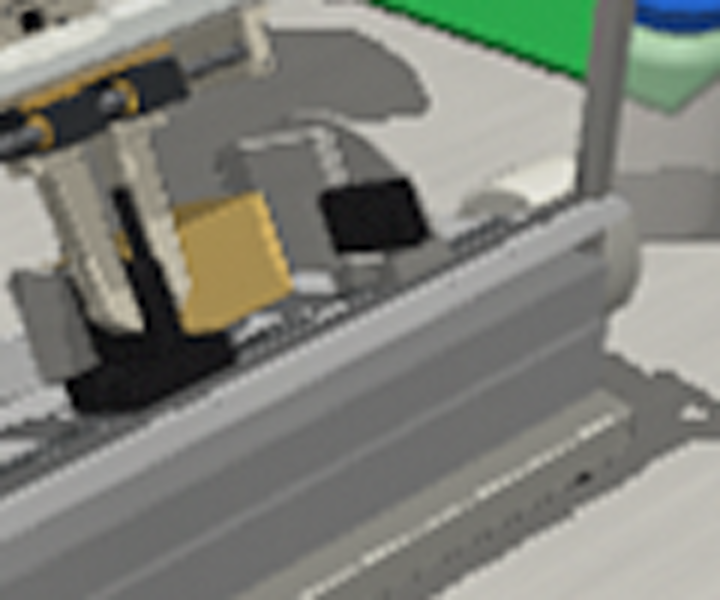

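The gauge corner gives a face at y≈0.135, so the grip should seat at y≈-0.005. The picture shows a gap of about 15–20 mm left between cheese and gauge. I'll approach, then continue in small steps.

```bash
python3 -m crank '[{"delta_rot":[0,0,0],"translation":[0,0.02,-0.005],"hand":-1},{"delta_rot":[0,0,0],"translation":[0,0.04,-0.005],"hand":-1},{"delta_rot":[0,0,0],"translation":[0,0.06,-0.005],"hand":-1},{"delta_rot":[0,0,0],"translation":[0,0.08,-0.005],"hand":-1},{"delta_rot":[0,0,0],"translation":[0,0.09,-0.005],"hand":-1}]' | grep -E 'pos|force'; python3 -m crank '[{"delta_rot":[0,0,0],"translation":[0,0.005,0],"hand":-1},{"delta_rot":[0,0,0],"translation":[0,0.01,0],"hand":-1}]' | grep -E 'pos|force'
```

```text
position: [0.5409, -0.0158, 0.177]
wrist_force: [-1.3, -6.0, 0.4]
position: [0.5409, -0.0147, 0.177]
wrist_force: [-2.3, -5.0, 0.1]
```

```bash
python3 -m crank '[{"delta_rot":[0,0,0],"translation":[0,0.004,0],"hand":-1},{"delta_rot":[0,0,0],"translation":[0,0.008,0],"hand":-1}]' | grep -E 'pos|force'
```

```text
position: [0.5409, -0.0138, 0.177]
wrist_force: [-0.9, -5.8, 1.3]
```

```bash
cat > ok.sh <<'E'
# prints the report; fails once the push along y exceeds $1 N
awk -v m=$1 '/position/{p=$0}/wrist_force/{print p,$0;gsub(/[\[\],]/,"");f=$3}END{exit !(-f<m)}'
E
python3 -m crank '[{"delta_rot":[0,0,0],"translation":[0,0.003,0],"hand":-1},{"delta_rot":[0,0,0],"translation":[0,0.006,0],"hand":-1}]' | sh ok.sh 9 &&
python3 -m crank '[{"delta_rot":[0,0,0],"translation":[0,0.003,0],"hand":-1},{"delta_rot":[0,0,0],"translation":[0,0.006,0],"hand":-1}]' | sh ok.sh 9 &&
python3 -m crank '[{"delta_rot":[0,0,0],"translation":[0,0.003,0],"hand":-1},{"delta_rot":[0,0,0],"translation":[0,0.006,0],"hand":-1}]' | sh ok.sh 9 &&
python3 -m crank '[{"delta_rot":[0,0,0],"translation":[0,0.003,0],"hand":-1},{"delta_rot":[0,0,0],"translation":[0,0.006,0],"hand":-1}]' | sh ok.sh 9 &&
python3 -m crank '[{"delta_rot":[0,0,0],"translation":[0,0.003,0],"hand":-1},{"delta_rot":[0,0,0],"translation":[0,0.006,0],"hand":-1}]' | sh ok.sh 9 &&
python3 -m crank '[{"delta_rot":[0,0,0],"translation":[0,0.003,0],"hand":-1},{"delta_rot":[0,0,0],"translation":[0,0.006,0],"hand":-1}]' | sh ok.sh 9 &&
python3 -m crank '[{"delta_rot":[0,0,0],"translation":[0,0.003,0],"hand":-1},{"delta_rot":[0,0,0],"translation":[0,0.006,0],"hand":-1}]' | sh ok.sh 9 &&
python3 -m crank '[{"delta_rot":[0,0,0],"translation":[0,0.003,0],"hand":-1},{"delta_rot":[0,0,0],"translation":[0,0.006,0],"hand":-1}]' | sh ok.sh 9
```

```text
position: [0.5409, -0.0131, 0.177] wrist_force: [-0.9, -5.6, 0.8]
position: [0.5409, -0.0123, 0.177] wrist_force: [-2.6, -6.0, 0.3]
position: [0.5409, -0.0116, 0.177] wrist_force: [-3.1, -5.4, 0.2]
position: [0.5409, -0.0109, 0.177] wrist_force: [-1.3, -5.0, 0.2]
position: [0.5409, -0.0102, 0.1769] wrist_force: [-1.8, -4.9, 0.3]
position: [0.5409, -0.0094, 0.177] wrist_force: [-2.2, -5.2, 0.4]
position: [0.5409, -0.0087, 0.177] wrist_force: [-2.2, -6.8, -0.3]
position: [0.5409, -0.008, 0.177] wrist_force: [-2.5, -5.0, 0.3]
```

```bash

python3 -m crank '[{"delta_rot":[0,0,0],"translation":[0,0.003,0],"hand":-1},{"delta_rot":[0,0,0],"translation":[0,0.006,0],"hand":-1}]' | sh ok.sh 9 &&
python3 -m crank '[{"delta_rot":[0,0,0],"translation":[0,0.003,0],"hand":-1},{"delta_rot":[0,0,0],"translation":[0,0.006,0],"hand":-1}]' | sh ok.sh 9 &&
python3 -m crank '[{"delta_rot":[0,0,0],"translation":[0,0.003,0],"hand":-1},{"delta_rot":[0,0,0],"translation":[0,0.006,0],"hand":-1}]' | sh ok.sh 9 &&
python3 -m crank '[{"delta_rot":[0,0,0],"translation":[0,0.003,0],"hand":-1},{"delta_rot":[0,0,0],"translation":[0,0.006,0],"hand":-1}]' | sh ok.sh 9 &&
python3 -m crank '[{"delta_rot":[0,0,0],"translation":[0,0.003,0],"hand":-1},{"delta_rot":[0,0,0],"translation":[0,0.006,0],"hand":-1}]' | sh ok.sh 9 &&
python3 -m crank '[{"delta_rot":[0,0,0],"translation":[0,0.003,0],"hand":-1},{"delta_rot":[0,0,0],"translation":[0,0.006,0],"hand":-1}]' | sh ok.sh 9 &&
python3 -m crank '[{"delta_rot":[0,0,0],"translation":[0,0.003,0],"hand":-1},{"delta_rot":[0,0,0],"translation":[0,0.006,0],"hand":-1}]' | sh ok.sh 9 &&
python3 -m crank '[{"delta_rot":[0,0,0],"translation":[0,0.003,0],"hand":-1},{"delta_rot":[0,0,0],"translation":[0,0.006,0],"hand":-1}]' | sh ok.sh 9 &&
python3 -m crank '[{"delta_rot":[0,0,0],"translation":[0,0.003,0],"hand":-1},{"delta_rot":[0,0,0],"translation":[0,0.006,0],"hand":-1}]' | sh ok.sh 9 &&
python3 -m crank '[{"delta_rot":[0,0,0],"translation":[0,0.003,0],"hand":-1},{"delta_rot":[0,0,0],"translation":[0,0.006,0],"hand":-1}]' | sh ok.sh 9 &&
python3 -m crank '[{"delta_rot":[0,0,0],"translation":[0,0.003,0],"hand":-1},{"delta_rot":[0,0,0],"translation":[0,0.006,0],"hand":-1}]' | sh ok.sh 9 &&
python3 -m crank '[{"delta_rot":[0,0,0],"translation":[0,0.003,0],"hand":-1},{"delta_rot":[0,0,0],"translation":[0,0.006,0],"hand":-1}]' | sh ok.sh 9
```

```text
position: [0.5409, -0.0073, 0.177] wrist_force: [-2.1, -4.6, 0.8]
position: [0.5409, -0.0066, 0.177] wrist_force: [-2.4, -6.2, 0.6]
position: [0.5409, -0.0058, 0.177] wrist_force: [-2.8, -4.9, 0.8]
position: [0.5409, -0.0051, 0.177] wrist_force: [-1.8, -5.4, 0.8]
position: [0.5409, -0.0044, 0.177] wrist_force: [-2.8, -5.4, -0.1]
position: [0.5409, -0.0037, 0.177] wrist_force: [-2.1, -5.4, 0.8]
position: [0.5409, -0.0029, 0.177] wrist_force: [-2.4, -5.6, 1.1]
position: [0.5409, -0.0022, 0.177] wrist_force: [-1.4, -6.1, 0.2]
position: [0.5409, -0.0015, 0.177] wrist_force: [-2.2, -5.4, 1.0]
position: [0.5409, -0.0008, 0.177] wrist_force: [-1.6, -6.2, 0.6]
position: [0.5409, -0.0002, 0.177] wrist_force: [-3.5, -8.4, 1.0]
position: [0.5409, -0.0001, 0.177] wrist_force: [-4.6, -12.4, 0.4]
```

Contact: the force rose to 12.4 N while the motion stalled at y≈0. I'll press a little more and hold.

```bash

python3 -m crank '[{"delta_rot":[0,0,0],"translation":[0,0.004,0],"hand":-1},{"delta_rot":[0,0,0],"translation":[0,0.004,0],"hand":-1}]' | sh ok.sh 17 &&
python3 -m crank '[{"delta_rot":[0,0,0],"translation":[0,0.004,0],"hand":-1},{"delta_rot":[0,0,0],"translation":[0,0.004,0],"hand":-1}]' | sh ok.sh 17
```

```text
position: [0.5409, -0.0, 0.177] wrist_force: [-4.1, -13.5, 0.7]
position: [0.5409, 0.0, 0.177] wrist_force: [-6.4, -14.6, 0.5]
```

```bash

python3 -m crank '[{"delta_rot":[0,0,0],"translation":[0,0.006,0],"hand":-1},{"delta_rot":[0,0,0],"translation":[0,0.006,0],"hand":-1}]' | sh ok.sh 18 &&
python3 -m crank '[{"delta_rot":[0,0,0],"translation":[0,0.004,0],"hand":-1},{"delta_rot":[0,0,0],"translation":[0,0.004,0],"hand":-1}]' | sh ok.sh 18; python3 -m crank '[{"delta_rot":[0,0,0],"translation":[0,0,0],"hand":-1},{"delta_rot":[0,0,0],"translation":[0,0,0],"hand":-1},{"delta_rot":[0,0,0],"translation":[0,0,0],"hand":-1},{"delta_rot":[0,0,0],"translation":[0,0,0],"hand":-1},{"delta_rot":[0,0,0],"translation":[0,0,0],"hand":-1},{"delta_rot":[0,0,0],"translation":[0,0,0],"hand":-1}]' | sh ok.sh 30
```

```text
position: [0.5409, 0.0002, 0.177] wrist_force: [-7.7, -18.2, 1.6]
position: [0.5409, 0.0002, 0.177] wrist_force: [-7.8, -18.0, 0.3]
```

```bash

python3 -m crank '[{"delta_rot":[0,0,0],"translation":[0,0,0],"hand":-1},{"delta_rot":[0,0,0],"translation":[0,0,0],"hand":-1},{"delta_rot":[0,0,0],"translation":[0,0,0],"hand":-1},{"delta_rot":[0,0,0],"translation":[0,0,0],"hand":-1},{"delta_rot":[0,0,0],"translation":[0,0,0],"hand":-1},{"delta_rot":[0,0,0],"translation":[0,0,0],"hand":-1},{"delta_rot":[0,0,0],"translation":[0,-0.005,0],"hand":-1},{"delta_rot":[0,0,0],"translation":[0,-0.01,0],"hand":-1}]' | sh ok.sh 30; python3 -m crank '[{"delta_rot":[0,0,0],"translation":[0,-0.004,0],"hand":-1},{"delta_rot":[0,0,0],"translation":[0,-0.004,0],"hand":-1}]' | sh ok.sh 30;
```

```text
position: [0.5409, 0.0, 0.1769] wrist_force: [-3.0, -8.5, 0.4]
position: [0.5409, -0.0, 0.177] wrist_force: [-3.5, -9.1, 0.9]
```

```bash

python3 -m crank '[{"delta_rot":[0,0,0],"translation":[0,-0.006,0],"hand":-1},{"delta_rot":[0,0,0],"translation":[0,-0.006,0],"hand":-0.7},{"delta_rot":[0,0,0],"translation":[0,-0.006,0],"hand":-0.4},{"delta_rot":[0,0,0],"translation":[0,-0.006,0],"hand":-0.2},{"delta_rot":[0,0,0],"translation":[0,-0.006,0],"hand":-0.2},{"delta_rot":[0,0,0],"translation":[0,-0.006,0],"hand":-0.2},{"delta_rot":[0,0,0],"translation":[0,-0.006,0],"hand":-0.2}]'; python3 -c "
from h import *
st=env.read_state();go(np.array([LOCK[0],LOCK[1],LOCK[2]])+.08*n)"
```

```text
time_s: 12.5
position: [0.5409, 0.0009, 0.1767]
ee_rot: [[-0.848, 0.001, 0.531], [0.001, 1.0, -0.0], [-0.531, 0.001, -0.848]]
wrist_force: [0.5, -0.1, -0.0]
opening: 0.0364
trans [-0.0105  0.9925 -0.5109] rot [-0.      0.0003 -0.0004] pos [0.5409 0.0009 0.1767] q [ -17.883     2.1208  121.652    21.0241   26.9971 -124.1311] F [ 0.5203 -0.0555 -0.0234] t 12.5
```

```bash

python3 -m crank '[{"delta_rot":[0,0,0],"translation":[0,0,-0.25],"hand":-0.2},{"delta_rot":[0,0,0],"translation":[0,0,-0.5],"hand":0},{"delta_rot":[0,0,0],"translation":[0,0.3,-0.6],"hand":0},{"delta_rot":[0,0,0],"translation":[0,0.6,-0.6],"hand":0},{"delta_rot":[0,0,0],"translation":[0,0.85,-0.6],"hand":0},{"delta_rot":[0,0,0],"translation":[0,0.99,-0.6],"hand":0},{"delta_rot":[0,0,0],"translation":[0,0.99,-0.6],"hand":0},{"delta_rot":[0,0,0],"translation":[0,0.99,-0.6],"hand":0},{"delta_rot":[0,0,0],"translation":[0,0.99,-0.6],"hand":0}]'; python3 -c "
from h import *
cv2.imwrite('pics/w3.png',imaging.capture('wrist'))
go(LOCK+.009*n)"
```

```text
time_s: 13.25
position: [0.5028, 0.1194, 0.2375]
ee_rot: [[-0.848, 0.001, 0.53], [0.001, 1.0, -0.0], [-0.53, 0.0, -0.848]]
wrist_force: [-0.9, -1.1, -0.2]
opening: 0.0465
trans [-0.0115  0.0096  0.6788] rot [-0.0002  0.0001 -0.0005] pos [0.5029 0.1189 0.2375] q [  1.4916  -4.7167 118.1275  -1.4693  34.5818 -87.4324] F [ 0.2827  0.5407 -0.0505] t 13.3
```

View pics/w3.png

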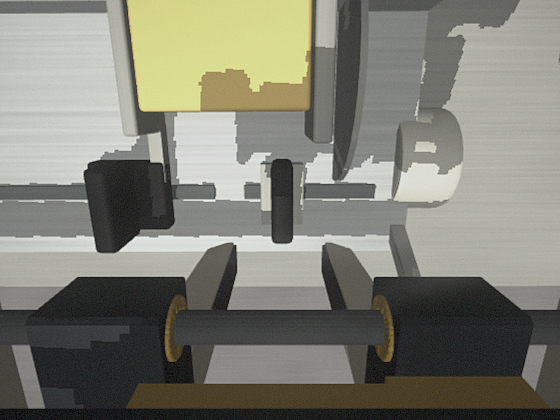

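Cheese is snug between the pusher and the gauge plate. The lock fin is centred at column 282. Descending and pinching it.

```bash

python3 -m crank '[{"delta_rot":[0,0,0],"translation":[-0.01,0.01,0.25],"hand":0},{"delta_rot":[0,0,0],"translation":[-0.01,0.01,0.5],"hand":0},{"delta_rot":[0,0,0],"translation":[-0.01,0.01,0.66],"hand":0},{"delta_rot":[0,0,0],"translation":[-0.01,0.01,0.66],"hand":0},{"delta_rot":[0,0,0],"translation":[-0.01,0.01,0.66],"hand":-0.3},{"delta_rot":[0,0,0],"translation":[-0.01,0.01,0.66],"hand":-1},{"delta_rot":[0,0,0],"translation":[-0.01,0.01,0.66],"hand":-1},{"delta_rot":[0,0,0],"translation":[-0.01,0.01,0.66],"hand":-1},{"delta_rot":[0,0,0],"translation":[-0.01,0.01,0.66],"hand":-1},{"delta_rot":[0,0,0],"translation":[-0.01,0.01,0.66],"hand":-1}]'
```

```text
time_s: 14.13
position: [0.5462, 0.1208, 0.1725]
ee_rot: [[-0.846, 0.001, 0.533], [0.001, 1.0, -0.0], [-0.533, 0.0, -0.846]]
wrist_force: [-3.2, 0.0, 5.4]
opening: 0.0158
```

```bash

python3 -m crank '[{"delta_rot":[0,0,0],"translation":[0,0.04,-0.004],"hand":-1},{"delta_rot":[0,0,0],"translation":[0,0.09,-0.004],"hand":-1},{"delta_rot":[0,0,0],"translation":[0,0.14,-0.004],"hand":-1},{"delta_rot":[0,0,0],"translation":[0,0.19,-0.004],"hand":-1},{"delta_rot":[0,0,0],"translation":[0,0.23,-0.004],"hand":-1},{"delta_rot":[0,0,0],"translation":[0,0.26,-0.004],"hand":-1},{"delta_rot":[0,0,0],"translation":[0,0.29,-0.004],"hand":-1},{"delta_rot":[0,0,0],"translation":[0,0.3,-0.004],"hand":-1}]' | sh ok.sh 7 && 
python3 -m crank '[{"delta_rot":[0,0,0],"translation":[0,0.007,0],"hand":-1},{"delta_rot":[0,0,0],"translation":[0,0.014,0],"hand":-1}]' | sh ok.sh 7 && 
python3 -m crank '[{"delta_rot":[0,0,0],"translation":[0,0.007,0],"hand":-1},{"delta_rot":[0,0,0],"translation":[0,0.014,0],"hand":-1}]' | sh ok.sh 7 && 
python3 -m crank '[{"delta_rot":[0,0,0],"translation":[0,0.007,0],"hand":-1},{"delta_rot":[0,0,0],"translation":[0,0.014,0],"hand":-1}]' | sh ok.sh 7 && 
python3 -m crank '[{"delta_rot":[0,0,0],"translation":[0,0.007,0],"hand":-1},{"delta_rot":[0,0,0],"translation":[0,0.014,0],"hand":-1}]' | sh ok.sh 7 && 
python3 -m crank '[{"delta_rot":[0,0,0],"translation":[0,0.007,0],"hand":-1},{"delta_rot":[0,0,0],"translation":[0,0.014,0],"hand":-1}]' | sh ok.sh 7 && 
python3 -m crank '[{"delta_rot":[0,0,0],"translation":[0,0.007,0],"hand":-1},{"delta_rot":[0,0,0],"translation":[0,0.014,0],"hand":-1}]' | sh ok.sh 7 && 
python3 -m crank '[{"delta_rot":[0,0,0],"translation":[0,0.007,0],"hand":-1},{"delta_rot":[0,0,0],"translation":[0,0.014,0],"hand":-1}]' | sh ok.sh 7 && 
python3 -m crank '[{"delta_rot":[0,0,0],"translation":[0,0.007,0],"hand":-1},{"delta_rot":[0,0,0],"translation":[0,0.014,0],"hand":-1}]' | sh ok.sh 7 && 
python3 -m crank '[{"delta_rot":[0,0,0],"translation":[0,0.007,0],"hand":-1},{"delta_rot":[0,0,0],"translation":[0,0.014,0],"hand":-1}]' | sh ok.sh 7 
```

```text
position: [0.546, 0.157, 0.1724] wrist_force: [-4.8, -2.0, 5.8]
position: [0.546, 0.1585, 0.1725] wrist_force: [-3.3, -1.7, 5.8]
position: [0.546, 0.1601, 0.1725] wrist_force: [-3.2, -2.7, 6.4]
position: [0.546, 0.1617, 0.1725] wrist_force: [-3.7, -2.7, 6.4]
position: [0.546, 0.1634, 0.1725] wrist_force: [-3.3, -2.1, 7.1]
position: [0.546, 0.1651, 0.1725] wrist_force: [-3.8, -2.0, 6.1]
position: [0.546, 0.1668, 0.1725] wrist_force: [-3.7, -1.8, 7.2]
position: [0.546, 0.1685, 0.1725] wrist_force: [-3.9, -1.9, 5.9]
position: [0.546, 0.1699, 0.1725] wrist_force: [-3.2, -8.9, 8.0]
```

End stop reached after 49 mm. I'll press a little more to confirm, relax, and release.

```bash

python3 -m crank '[{"delta_rot":[0,0,0],"translation":[0,0.008,0],"hand":-1},{"delta_rot":[0,0,0],"translation":[0,0.012,0],"hand":-1},{"delta_rot":[0,0,0],"translation":[0,0.012,0],"hand":-1},{"delta_rot":[0,0,0],"translation":[0,0.012,0],"hand":-1}]' | sh ok.sh 30
python3 -m crank '[{"delta_rot":[0,0,0],"translation":[0,-0.01,0],"hand":-1},{"delta_rot":[0,0,0],"translation":[0,-0.01,0],"hand":-0.7},{"delta_rot":[0,0,0],"translation":[0,-0.01,0],"hand":-0.4},{"delta_rot":[0,0,0],"translation":[0,-0.01,0],"hand":-0.2},{"delta_rot":[0,0,0],"translation":[0,-0.01,0],"hand":-0.2},{"delta_rot":[0,0,0],"translation":[0,-0.01,0],"hand":-0.2},{"delta_rot":[0,0,0],"translation":[0,-0.01,0],"hand":-0.2}]'
python3 -m crank '[{"delta_rot":[0,0,0],"translation":[0,0,-0.2],"hand":-0.2},{"delta_rot":[0,0,0],"translation":[0,0,-0.5],"hand":-0.2},{"delta_rot":[0,0,0],"translation":[0,0,-0.8],"hand":-0.2},{"delta_rot":[0,0,0],"translation":[0,0,-1.0],"hand":-0.2},{"delta_rot":[0,0,0],"translation":[0,0,-1.0],"hand":-0.2},{"delta_rot":[0,0,0],"translation":[0,0,-1.0],"hand":-0.2},{"delta_rot":[0,0,0],"translation":[0,0,-1.0],"hand":-0.2},{"delta_rot":[0,0,0],"translation":[0,0,-1.0],"hand":-0.2},{"delta_rot":[0,0,0],"translation":[0,0,-1.0],"hand":-0.2}]'
python3 -c "
from h import *
a=imaging.capture('wrist');b=cv2.resize(imaging.capture('side')[140:320,190:380],None,fx=2.2,fy=2.2)
a=cv2.resize(a,None,fx=.68,fy=.68);o=np.zeros((400,800,3),np.uint8);o[:a.shape[0],:a.shape[1]]=a;o[:b.shape[0],382:382+b.shape[1]]=b[:400,:418];cv2.imwrite('pics/f.png',o)"
```

```text
position: [0.546, 0.17, 0.1724] wrist_force: [-3.4, -11.1, 8.2]
time_s: 17.05
position: [0.5456, 0.1705, 0.1713]
ee_rot: [[-0.848, 0.001, 0.53], [0.001, 1.0, -0.0], [-0.53, 0.0, -0.848]]
wrist_force: [0.4, -0.2, 0.6]
opening: 0.0364
time_s: 17.8
position: [0.4819, 0.1701, 0.2714]
ee_rot: [[-0.849, 0.002, 0.528], [0.001, 1.0, -0.001], [-0.528, -0.0, -0.849]]
wrist_force: [0.5, -1.3, -0.2]
opening: 0.0372
```

View pics/f.png

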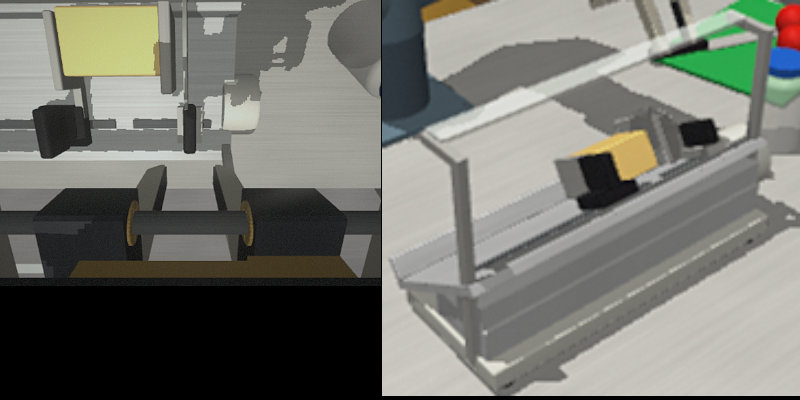

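In the final wrist view the cheese spans from the pusher (about column 57) to the gauge (about column 160) with no gap. The lock fin at (189,128) sits at its far end, and the arm is clear of everything. Handing in.

```bash
python3 -c "
from station import env
print(env.finish_job())"
```

```text
the job is handed in; nothing more can be done
None
```

I handed the job in at about 18 s on the robot's clock. The cheese is pressed home against the gauge plate and the lock knob is at its end stop.

- **Pusher and cheese:** I slid the carriage by its fin until the cheese met the gauge, then held about 18 N at the wrist for about a second. The carriage took 3–4 N of that and the cheese's drag 2–4 N. So the push on the cheese was about 14–15 N, with roughly 12 N reaching the gauge. The highest reading I saw was 18.2 N; forces between readings were not sampled.
- **Lock:** I slid the knob 49 mm. It then stopped moving and the push rose from 2 N to 11 N, which I took as the end stop.
- **Last checks:** The final pictures show the cheese snug between pusher and gauge, the knob at the far end and the gripper clear. The jar was only partly in view, the bowl and box not at all. The arm's path did not go near any of the three.
- **Disagreements:** My camera estimate put the gauge about 5 mm nearer than where the cheese actually touched, so I went by the force there. While I held the fins, sideways readings reached about 15 N off the push direction, from small height errors. They vanished on release.

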